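# Build up a banding pack on the stand

### The job

Make up the pack on the banding stand's round steel plate without lifting the two wide discs: slide the plywood disc from the lower ledge onto the plate, then slide the iron disc from the higher ledge on top of it, and last set the solid round rubber puck flat on top. All three must end centred over the plate, lying flat and left alone, and none of the other loose things around the stand may be shifted or knocked over.

Things in the scene. Friction and masses are not known exactly. Their poses are not given: they have to be found in the camera images.
- plate: Fixed round steel plate on a pedestal, 150 mm diameter, flat top 50 mm above the table; origin on its axis at table height, z up, y along the line through the two ledges (about the robot's +y). One ledge on each side, +y and -y; which is the low one changes; the whole stand is moved and turned up to 0.15 rad. Friction about 0.5 to 1.
- low_ledge: Fixed grey ledge, 210 mm (x) by 228 mm (y), flat top 52 mm above the table. Origin under its centre at table height, 196 mm from the plate's axis along the plate's +y or -y (inner edge at 82 mm); axes parallel to the plate's. Four posts, 12 mm diameter, 30 mm high, stand on it at x = +-78, y = +-101 mm: the disc leaves between the two inner ones (144 mm clear).
- high_ledge: Fixed grey ledge on the other side, same plan and posts as the low ledge, flat top 70 mm above the table, that is 2 mm above the plywood disc when this lies on the plate.
- wood_disc: Loose plywood disc, 110 mm diameter, 18 mm thick, about 0.14 kg, lying on the low ledge, from 46 mm on its -x side to 10 mm on its +x side of the middle and within 19 mm of it along y. Origin at the centre of its underside, z up.
- iron_disc: Loose dark cast-iron disc, 100 mm diameter, 14 mm thick, about 0.75 kg, lying on the high ledge, from 46 mm on its +x side to 10 mm on its -x side of the middle and within 19 mm of it along y. Origin at the centre of its underside, z up.
- puck: Loose solid round black rubber puck, 62 mm diameter, 20 mm high, about 75 g, on the table in a row of three black rubber parts beyond the plate: 172 mm from its axis along its +x, about 100 mm apart along its y; which of the three places it has changes. Origin at the centre of its underside, z up.
- collar: Bystander in the same row: loose black rubber ring with a 34 mm hole, 62 mm diameter, 28 mm high. Origin at the centre of its underside.
- block: Bystander in the same row: loose black rubber square block 58 x 58 mm, 28 mm high. Origin at the centre of its underside.
- oil_can: Bystander: loose green can, 54 mm diameter, 85 mm high, on the table off the outer end of a ledge. Origin at the centre of its underside.
- grease_jar: Bystander: loose grey jar, 58 mm diameter, 70 mm high, on the table off the outer end of the other ledge. Origin at the centre of its underside.
- tin_cup: Bystander: loose steel cup, 52 mm diameter, 60 mm high, on the table between the robot and the plate. Origin at the centre of its underside.
- spool: Bystander: loose wooden spool, 48 mm diameter, 50 mm high, on the table between the robot and the plate. Origin at the centre of its underside.
- socket: Bystander: loose steel socket, 31 mm diameter, 36 mm high, standing on the low ledge near its +x edge, beside the plywood disc. Origin at the centre of its underside.
- bung: Bystander: loose tapered cork bung, 32 mm diameter, 34 mm high, standing on the high ledge near its -x edge, beside the iron disc. Origin at the centre of its underside.
Things that resemble listed ones, but are neither listed nor needed, are in the scene too. There is more than one size of the wood_disc; the job needs the larger. Leave any white look-alike of the puck alone.

How it is judged:
On the way, in this order (a step that is already met when the one before it is completed fails the run):
1. the plywood disc lies flat and centred on the plate (horizontal distance between wood_disc and plate below 0.01 m and height (world z) of wood_disc between 0.046 and 0.054 m and angle between the z axis of wood_disc and the z axis of plate, either way round below 0.06 rad), for 0.2 s.
2. then the iron disc lies flat and centred on the plywood disc (all of step 1 and horizontal distance between iron_disc and plate below 0.01 m and height (world z) of iron_disc between 0.064 and 0.072 m and angle between the z axis of iron_disc and the z axis of plate, either way round below 0.06 rad), for 0.2 s.
3. then the rubber puck lies flat and centred on the iron disc (all of step 2 and horizontal distance between puck and plate below 0.01 m and height (world z) of puck between 0.078 and 0.106 m and angle between the z axis of puck and the z axis of plate, either way round below 0.06 rad), for 0.2 s.
At the end, for the whole second after the job is handed in: The plywood disc lies on the plate, the iron disc on it and the rubber puck on the iron disc; each lies flat (within 0.06 rad), at rest, with its centre within 10 mm of the plate's axis, seen from above (all of step 3 and linear speed of each of wood_disc, iron_disc, puck below 0.02 m/s); the robot touches nothing.
It fails at once if another loose thing (ring, block, can, jar, cup, spool, socket or bung) is shifted by more than 20 mm or knocked over (distance of any of collar, block, oil_can, grease_jar, tin_cup, spool, socket, bung from where it was at the start of the episode above 0.02 m or angle between any of collar, block, oil_can, grease_jar, tin_cup, spool, socket, bung's own z axis and vertical above 0.5 rad).
It fails at once if the plywood disc is lifted instead of slid (raised more than 25 mm above its ledge) (height (world z) of wood_disc above 0.077 m).
It fails at once if the iron disc is lifted instead of slid (raised more than 25 mm above its ledge) (height (world z) of iron_disc above 0.095 m).
It also fails if it takes over 72 s, if anything falls off the work surface, if the arm or the gripper's body presses on something with over 40 N, if the wrist force passes 120 N, or if a joint passes its speed limit or range.

### The arm

A 6-joint arm with a two-finger parallel gripper is mounted at the origin on the work surface. World frame = base frame: x ahead of the robot, y to its left, z up, the work surface at z = 0. Lengths are in m, angles in rad, forces in N, time in s.
With the tool pointing down it reaches from about 0.375 to 0.9 m from the base axis. Payload 3.1 kg.
Tool frame: the origin (TCP) lies at the centre of the arm's flange, where the gripper is bolted on; the fingertips stand 173 mm ahead of it and the grasp point (between the pads) lies 155 mm ahead of it; z points along the fingers, x is the direction in which the jaws open and shut, and the axes are right-handed (so a half turn about z gives the same grasp; the last joint's range is limited). The gripper opens to 85 mm and grips with 20 to 120 N. Pads are 22 mm wide; open, the fingers measure 114 mm over their backs; the gripper's body (76 mm by 85 mm) begins 54 mm behind the grasp point. The pads swing forward as they close: fully open they stand 13 mm farther back than shut.
Start: joints at [1.014, 0.527, 1.433, -0, 1.181, -0.178], TCP at [0.231, 0.581, 0.405] pointing down, gripper open.
Joint ranges: [-3.08, 3.08], [-0.75, 2.2], [0.22, 2.44], [-1.43, 4.57], [0, 2.65], [-2.85, 2.85]. Speed limits (rad/s): [2.79, 2.79, 3.14, 3.14, 3.14, 3.14].

### API

Orientations are given as a unit quaternion [x, y, z, w].
In Python, from station import manip gives the robot as it stands.
- The arm moves only by the shell command python3 -m jog 'ROWS' [OPENING] [FORCE]. ROWS is JSON, a list that holds one entry, the list of rows, each a list of 4 numbers: the shift along the world's x, y, z in mm, then the turn about the world's z in degrees. A call has exactly 8 rows; each row shifts and turns the commanded pose from where the row before left it; what a row does not reach is not made up. A row lasts 1/8 s, in which the tool goes at most 62.5 mm and 10.7 degrees, less where a joint would pass 70% of its speed; a pose out of reach is approached as far as the arm can. A call is refused whole if a number of a shift passes 62.5 or a number of a turn 10.7, either way. A call with a gripper value outside its range is refused whole. OPENING is the opening in per cent of the stroke, from 0 (shut) to 100 (fully open), set as the call begins (- or left out, the last holds). The fingers move at their own pace and stop on an object; FORCE is the grip in N (left out, the last holds). Time passes only in rows, so rows that do not move let the fingers close, or fill a call up. It gives the time, the measured TCP pose, the force and the opening at its end, in the units of the state.
- manip.sense(): the state, without advancing time (a new reading comes with each control period).
- manip.snapshot(name): name is "scene" or "top"; returns the picture (400x640x3 uint8, red, green, blue); there is no depth.
- manip.camera_info(name): a dict with "fx", "fy", "cx", "cy" (pixels), "R" (3x3) and "t" (3): a world point X has camera coordinates R X + t. Camera axes: x right, y down, z forward; pixel columns grow to the right and rows downward; lengths in m; the calibration is good to about 2 mm. A picture is of the moment at which its call begins. camera_info takes no time and is no camera call.
- manip.sign_off(): hands the job in, once; it reports no verdict.
The state is a dict: "t": time; "q": joint angles; "qd": joint speeds; "tau": joint torques, N m; "tcp_pos": TCP position; "tool_rot": TCP orientation; "force": force on the tool from outside, world axes, zero at the start; "ft_torque": the same for the moment, N m; "finger_gap": opening from 0.0 (shut) to 1.0 (fully open).
Only numpy, scipy, OpenCV 4.12 (cv2) and the standard library are available. Lean on these libraries where they do the work, as an engineer would, in place of code of your own. Each camera call takes 0.05 s, during which the arm holds its last target. There are 200 camera calls.

## Working session

There is one attempt and no reset: what is moved stays moved. The work goes in short steps, Python scripts to look and compute and a shell command to move; the robot and the scene stay as the last step left them, time stands still between calls to the robot, and variables do not carry over. Pictures are saved under pics/ and viewed, about 8 in all and at most 12, crops included, and the job is handed in when it is done.

```bash
mkdir -p pics; ls; python3 - <<'E'
from station import manip
import cv2
for n in("scene","top"):
    im=manip.snapshot(n); cv2.imwrite(f"pics/{n}0.png",im[:,:,::-1])
    print(n,manip.camera_info(n))
print(manip.sense())
E
```

```text
pics
scene {'fx': 385.79103272176127, 'fy': 385.79103272176127, 'cx': 319.38935722152934, 'cy': 203.5753766924443, 'R': array([[-0.55699401,  0.8305108 , -0.00307941],
       [ 0.66699715,  0.44511585, -0.59748362],
       [-0.49484591, -0.33484875, -0.8018752 ]]), 't': array([ 0.30374604, -0.34236944,  1.30142554])}
top {'fx': 503.0153751582352, 'fy': 503.0153751582352, 'cx': 326.8226985379306, 'cy': 199.18383406920202, 'R': array([[-0.028211  , -0.99958555, -0.00573357],
       [-0.99669421,  0.02856566, -0.07605687],
       [ 0.07618913,  0.00356897, -0.997087  ]]), 't': array([0.00727141, 0.53621409, 1.39532213])}
{'t': 0.1, 'q': array([ 1.01451265e+00,  5.28373989e-01,  1.43375902e+00,  1.22876648e-05,
        1.18138521e+00, -1.78522240e-01]), 'qd': array([-0.00033043, -0.00414486, -0.00209846,  0.00055987,  0.00025117,
       -0.00014824]), 'tau': array([ 2.90632997e-04, -4.43303919e+01, -1.78585660e+01, -2.43579852e-04,
        3.90872636e-03,  7.53085061e-06]), 'tcp_pos': array([0.23034798, 0.58067919, 0.40383548]), 'tool_rot': array([ 8.27297934e-01,  5.61762585e-01, -8.82196218e-04,  3.85628318e-04]), 'force': array([ 0.16362113,  0.42765145, -0.73162336]), 'ft_torque': array([0.02947533, 0.04652305, 0.02517206]), 'finger_gap': 0.9982610664370857}
```

View pics/top0.png

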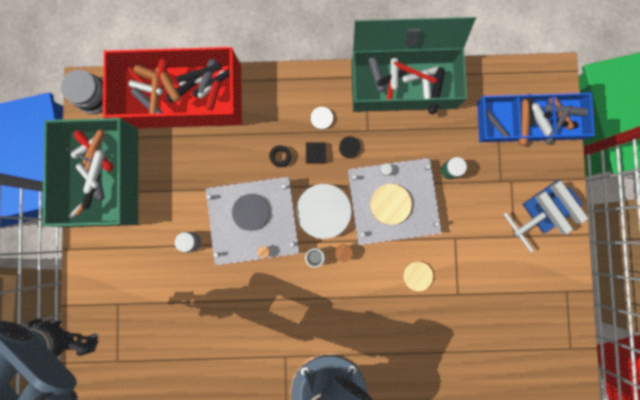

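View pics/scene0.png

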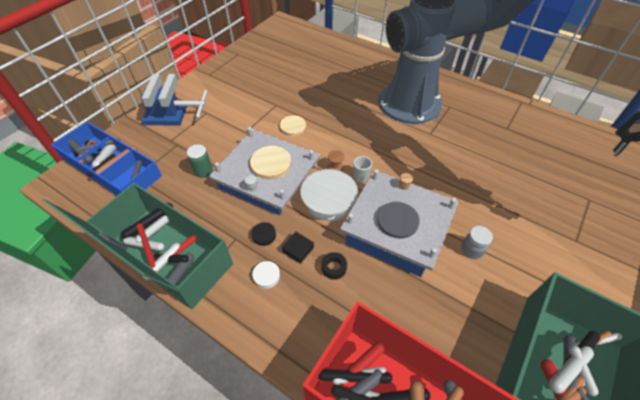

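The top view has x up and y to the left. The low ledge with the plywood is on the right (-y) at about (395,203), and the plywood is at (391,204). The high ledge with the iron is on the left, and the iron is at (251,212). The plate is at (324,211). Of the rubber row, the ring is at (280,156), the block at (316,152) and the solid puck at (349,147). I'll measure these by matching model outlines to colour masks.

```bash
cat > h.py <<'E'
import numpy as np,cv2
from station import manip
def proj(n,P):
    c=manip.camera_info(n);X=np.atleast_2d(P)@c["R"].T+c["t"]
    return np.c_[c["fx"]*X[:,0]/X[:,2]+c["cx"],c["fy"]*X[:,1]/X[:,2]+c["cy"]]
def ray(n,uv,z):
    c=manip.camera_info(n);d=c["R"].T@np.array([(uv[0]-c["cx"])/c["fx"],(uv[1]-c["cy"])/c["fy"],1]);o=-c["R"].T@c["t"]
    return (o+d*(z-o[2])/d[2])[:2]
A=np.linspace(0,2*np.pi,72,endpoint=False)
def outline(n,xy,r,z0,z1):
    return cv2.convexHull(np.vstack([proj(n,np.c_[xy[0]+r*np.cos(A),xy[1]+r*np.sin(A),0*A+z]) for z in(z0,z1)]).astype(np.float32))
def mask(im,seed,tol):
    m=np.zeros((402,642),np.uint8);cv2.floodFill(im.copy(),m,seed,0,(tol,)*3,(tol,)*3,4|cv2.FLOODFILL_FIXED_RANGE|cv2.FLOODFILL_MASK_ONLY|(255<<8))
    m=m[1:-1,1:-1];return cv2.morphologyEx(m,cv2.MORPH_CLOSE,np.ones((5,5)))
def find(n,im,seed,tol,r,z0,z1):
    """centre xy of an upright cylinder, from hull of its colour mask"""
    m=mask(im,seed,tol);cs,_=cv2.findContours(m,0,1);h=cv2.convexHull(max(cs,key=cv2.contourArea))
    M=cv2.moments(m,True);c=np.array([M["m10"],M["m01"]])/M["m00"]
    xy=ray(n,c,(z0+z1)/2)
    for _ in range(5):
        o=outline(n,xy,r,z0,z1);Q=cv2.moments(o);q=np.array([Q["m10"],Q["m01"]])/Q["m00"]
        xy=xy+ray(n,c,z1)-ray(n,q,z1)
    return xy,M["m00"]/cv2.contourArea(o),m
E
cat > m0.py <<'E'
from h import *
T=dict(plate=((324,225),(322,190),40,.075,.045,.05),wood=((391,204),(271,161),45,.055,.052,.070),iron=((251,212),(399,219),22,.05,.070,.084),
 puck=((349,147),(263,234),28,.031,0,.02))
for n,k in(("top",0),("scene",1)):
    im=manip.snapshot(n);v=cv2.resize(im,None,fx=4,fy=4,interpolation=cv2.INTER_CUBIC)
    for o,t in T.items():
        xy,a,m=find(n,im,t[k],t[2],*t[3:])
        print(n,o,xy.round(4),"area ratio",round(a,3))
        cs,_=cv2.findContours(m,0,1);cv2.drawContours(v,[c*4+2 for c in cs],-1,(255,0,0),1)
        cv2.polylines(v,[(outline(n,xy,*t[3:])*4+2).astype(int)],True,(0,255,0),1)
    if k==0: v=v[560:1080,810:1790]; v=cv2.resize(v,(800,424))
    else: v=v[480:1160,800:1960]; v=cv2.resize(v,(800,469))
    cv2.imwrite(f"pics/{n}1.png",v[:,:,::-1])
E
python3 m0.py
```

```text
top plate [0.5024 0.002 ] area ratio 0.951
top wood [ 0.5156 -0.1792] area ratio 1.043
top iron [0.5036 0.1948] area ratio 1.007
top puck [ 0.6853 -0.0773] area ratio 0.826
scene plate [0.5038 0.0007] area ratio 0.937
scene wood [ 0.5109 -0.1832] area ratio 0.931
scene iron [0.5056 0.196 ] area ratio 0.952
scene puck [ 0.6876 -0.077 ] area ratio 0.847
```

View pics/top1.png

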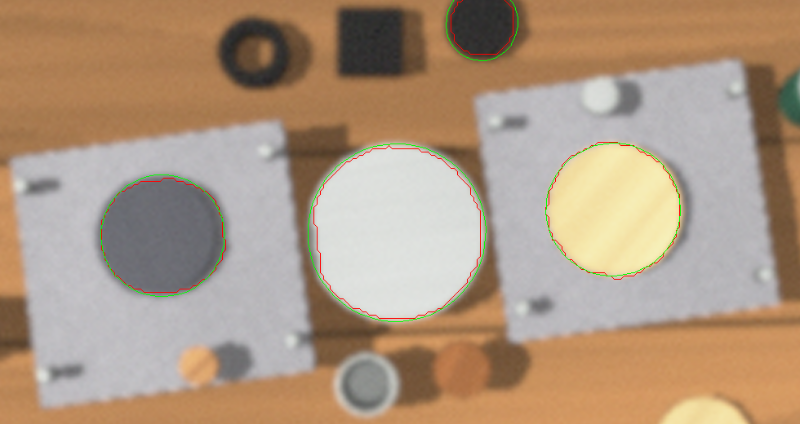

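```bash
python3 - <<'E'
from h import *
from scipy.optimize import least_squares
f=lambda u,v:(202.5+u*.30625,140+v*.3066)
H=[(20,185),(265,151),(291,341),(43,375)];L=[(495,121),(736,88),(765,274),(522,307)]
W=np.array([ray("top",f(*p),.1) for p in H]+[ray("top",f(*p),.082) for p in L])
M=np.array([(78,297),(78,95),(-78,95),(-78,297),(78,-95),(78,-297),(-78,-297),(-78,-95)])/1e3
def R(a):return np.array([[np.cos(a),-np.sin(a)],[np.sin(a),np.cos(a)]])
s=least_squares(lambda p:(M@R(p[2]).T+p[:2]-W).ravel(),[.5,0,0]);p=s.x
print("stand",p.round(4),"res mm",(s.fun.reshape(-1,2)*1e3).round(1).tolist())
for n,uv,z in[("socket",(600,96),.088),("bung",(197,367),.104),("cup",(367,384),.06),("spool",(462,369),.05),("collar",(254,53),.028),("block",(371,41),.028)]:
    w=ray("top",f(*uv),z);print(n,w.round(4),"stand frame",(R(p[2]).T@(w-p[:2])).round(4))
for n,w in[("wood",(.514,-.181)),("iron",(.5044,.1953)),("puck",(.686,-.077)),("plate",(.503,.0014))]:
    print(n,"stand frame",(R(p[2]).T@(np.array(w)-p[:2])).round(4))
print(manip.sense()["tcp_pos"])
E
```

```text
stand [0.5011 0.0025 0.1107] res mm [[0.1, 0.4], [0.3, -0.1], [0.3, 0.3], [-0.3, 0.2], [-0.0, 0.2], [0.5, -0.4], [-0.0, -0.6], [-0.9, 0.1]]
socket [ 0.6067 -0.1703] stand frame [ 0.0859 -0.1834]
bung [0.3941 0.1638] stand frame [-0.0885  0.1722]
cup [0.3749 0.0287] stand frame [-0.1225  0.04  ]
spool [ 0.3848 -0.0508] stand frame [-0.1215 -0.0401]
collar [0.6607 0.1197] stand frame [0.1716 0.0989]
block [0.6683 0.0184] stand frame [ 0.1679 -0.0026]
wood stand frame [-0.0075 -0.1838]
iron stand frame [0.0246 0.1913]
puck stand frame [ 0.175  -0.0994]
plate stand frame [ 0.0018 -0.0013]
[0.23041502 0.5807628  0.40407174]
```

View pics/scene1.png

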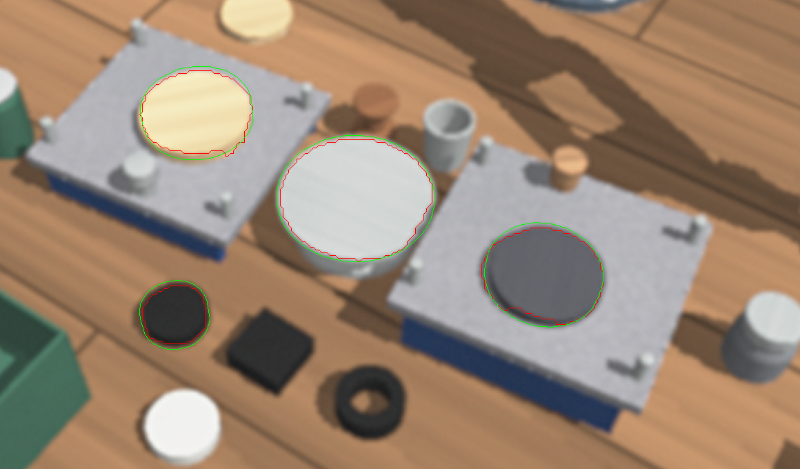

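The stand pose fits the posts to within 1 mm: axis about (0.502, 0.002), yaw 6.3°, low ledge at -y. Puck, ring and block sit where the task says they should. Next I'll bring the open jaws behind the plywood as a two-finger cradle.

```bash
python3 -m jog '[[[27.5,-47.6,0,-5],[27.5,-47.6,0,-5],[27.5,-47.6,0,-5],[27.5,-47.6,0,-5],[27.5,-47.6,0,-5],[27.5,-47.6,0,-5],[27.5,-47.6,0,-5],[27.5,-47.6,0,-5]]]' 100 40
python3 -m jog '[[[9,-55,0,-3],[9,-55,0,-3],[9,-55,0,-3],[9,-55,0,-3],[9,-55,0,-3],[9,-55,0,-3],[9,-55,0,-2],[9,-55,0,-2]]]'
python3 -m jog '[[[0,0,-20,0],[0,0,-20,0],[0,0,-20,0],[0,0,-20,0],[0,0,-20,0],[0,0,-20,0],[0,0,-15,0],[0,0,0,0]]]'
```

```text
t: 1.2
tcp_pos: [0.4512, 0.1985, 0.4048]
tool_rot: [0.97, 0.244, 0.0, -0.0]
force: [0.8, 0.4, -0.6]
finger_gap: 0.999
t: 2.2
tcp_pos: [0.5225, -0.2418, 0.4046]
tool_rot: [0.999, 0.055, 0.0, -0.0]
force: [-0.5, 0.4, -0.4]
finger_gap: 1.001
t: 3.2
tcp_pos: [0.5222, -0.2397, 0.2685]
tool_rot: [0.998, 0.055, -0.001, -0.001]
force: [0.2, 0.6, -0.2]
finger_gap: 0.996
```

```bash
python3 -m jog '[[[0,0,-12,0],[0,0,-12,0],[0,0,-10,0],[0,0,-6,0],[0,0,-4,0],[0,0,-3,0],[0,0,-3,0],[0,0,0,0]]]'
python3 - <<'E'
from h import *
vs=[cv2.resize(manip.snapshot(n)[y:y+130,x:x+200],(800,520),interpolation=cv2.INTER_CUBIC) for n,x,y in(("scene",190,90),("top",300,140))]
v=cv2.resize(np.hstack(vs),(800,260));v=np.vstack([cv2.resize(vs[0],(500,300)),cv2.resize(vs[1],(500,300))])
cv2.imwrite("pics/a.png",v[:,:,::-1])
E
```

```text
t: 4.2
tcp_pos: [0.5225, -0.2399, 0.2196]
tool_rot: [0.998, 0.055, -0.0, -0.0]
force: [0.6, -0.3, -0.5]
finger_gap: 1.003
```

View pics/a.png

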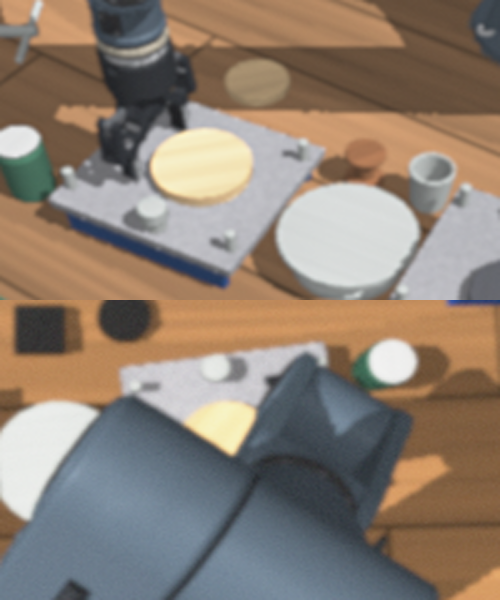

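```bash
python3 -m jog '[[[-1,12,0,0],[-1,12,0,0],[-1,12,0,0],[-1,12,0,0],[-1,12,0,0],[-1,12,0,0],[-1,12,0,0],[-1,12,0,0]]]'
python3 -m jog '[[[-1,12,0,0],[-1,12,0,0],[-1,12,0,0],[-1,12,0,0],[-1,12,0,0],[-1,8,0,0],[0,5,0,0],[0,0,0,0]]]'
cat > look.py <<'E'
from h import *
import sys
vs=[cv2.resize(manip.snapshot(n)[y:y+130,x:x+200],(600,390),interpolation=cv2.INTER_CUBIC) for n,x,y in(("scene",240,120),("top",240,140))]
v=cv2.resize(np.vstack(vs),(460,598))
cv2.imwrite(sys.argv[1],v[:,:,::-1])
E
python3 look.py pics/b.png
```

```text
t: 5.3
tcp_pos: [0.5145, -0.1431, 0.2198]
tool_rot: [0.998, 0.055, 0.0, 0.0]
force: [-0.4, -1.5, 0.7]
finger_gap: 1.0
t: 6.3
tcp_pos: [0.5085, -0.0705, 0.2197]
tool_rot: [0.998, 0.056, -0.0, -0.0]
force: [0.3, -0.6, -0.8]
finger_gap: 0.999
```

View pics/b.png

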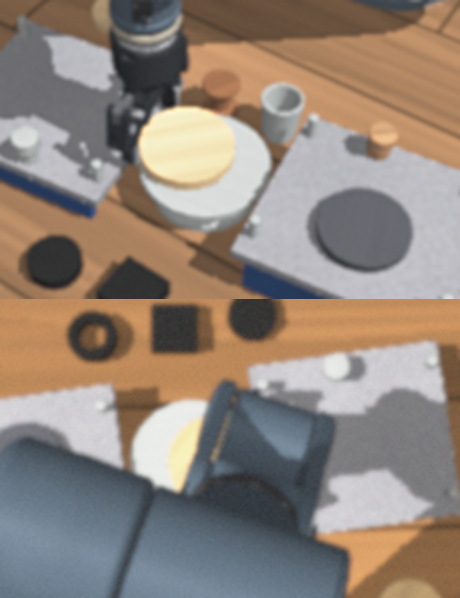

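```bash
cat > w.py <<'E'
from h import *
import sys
n,u,v,tol,r,z0,z1=sys.argv[1],*map(float,sys.argv[2:])
p=np.array([.502,.002]);a=.1107;R=np.array([[np.cos(a),-np.sin(a)],[np.sin(a),np.cos(a)]])
xy,ar,m=find(n,manip.snapshot(n),(int(u),int(v)),tol,r,z0,z1)
t=manip.sense()["tcp_pos"][:2]
print(xy.round(4),"ratio",round(ar,3),"stand",(R.T@(xy-p)).round(4),"tool stand",(R.T@(t-p)).round(4))
E
python3 w.py scene 321 183 55 .055 .051 .069;python3 w.py scene 321 183 40 .055 .051 .069
```

```text
[0.5103 0.0015] ratio 1.606 stand [ 0.0082 -0.0014] tool stand [-0.0015 -0.0734]
[0.5102 0.0011] ratio 1.558 stand [ 0.008  -0.0018] tool stand [-0.0015 -0.0735]
```

```bash
python3 - <<'E'
s=open('h.py').read()
s=s.replace("def mask(im,seed,tol):\n","def mask(im,seed,tol):\n    if tol<0:\n        d=im[:,:,0].astype(int)-im[:,:,2];b=((d>-tol)&(im[:,:,0]>180)&(im[:,:,1]>150)).astype(np.uint8)\n        _,l=cv2.connectedComponents(b,connectivity=4);return ((l==l[seed[1],seed[0]])*255).astype(np.uint8)\n")
open('h.py','w').write(s)
E
python3 w.py scene 321 183 -25 .055 .051 .069;python3 w.py scene 321 183 -40 .055 .051 .069
python3 -c "
from h import *
im=manip.snapshot('scene')
for u in range(285,370,5):print(u,im[183,u])"
```

```text
[ 0.5016 -0.0236] ratio 0.97 stand [-0.0032 -0.0254] tool stand [-0.0015 -0.0735]
[ 0.5019 -0.0241] ratio 0.938 stand [-0.003 -0.026] tool stand [-0.0016 -0.0734]
285 [105 104 108]
290 [48 49 53]
295 [49 52 56]
300 [225 198 162]
305 [246 239 201]
310 [246 237 198]
315 [246 236 196]
320 [245 234 192]
325 [244 232 188]
330 [243 229 184]
335 [243 228 182]
340 [243 227 183]
345 [217 220 219]
350 [217 220 218]
355 [173 168 160]
360 [115  92  72]
365 [176 138 110]
```

```bash
python3 -m jog '[[[0,6,0,0],[0,6,0,0],[-1,5,0,0],[0,4,0,0],[0,3,0,0],[0,3,0,0],[0,1,0,0],[0,0,0,0]]]'
python3 w.py scene 328 186 -25 .055 .050 .068
python3 -m jog '[[[0.5,-4,0,0],[2,-16,0,0],[1,-10,10,0],[0,0,20,0],[0,0,30,0],[0,0,50,0],[10,60,30,0],[10,60,10,0]]]'
python3 -m jog '[[[10,60,0,0],[0,60,0,0],[0,60,0,0],[-10,60,0,0],[-10,60,0,0],[-10,60,0,0],[-10,20,0,0],[0,0,0,0]]]'
python3 w.py top 324 211 -25 .055 .050 .068;python3 w.py scene 328 186 -25 .055 .050 .068
```

```text
t: 7.65
tcp_pos: [0.5075, -0.0428, 0.2197]
tool_rot: [0.998, 0.055, -0.0, -0.0]
force: [0.2, -0.5, 0.6]
finger_gap: 0.997
[0.4996 0.0036] ratio 0.956 stand [-0.0022  0.0018] tool stand [ 0.0005 -0.0452]
t: 8.7
tcp_pos: [0.5312, 0.0419, 0.3705]
tool_rot: [0.999, 0.053, 0.003, 0.001]
force: [0.7, -0.1, 0.1]
finger_gap: 1.001
t: 9.7
tcp_pos: [0.4995, 0.4228, 0.3675]
tool_rot: [0.998, 0.056, -0.0, 0.0]
force: [-0.8, -0.1, 0.2]
finger_gap: 1.002
[ 0.5015 -0.0023] ratio 0.798 stand [-0.001  -0.0042] tool stand [0.0445 0.4172]
[ 0.5516 -0.0029] ratio 182.999 stand [ 0.0487 -0.0103] tool stand [0.0449 0.4165]
```

```bash
python3 look.py pics/c.png
```

```text
(no output)
```

View pics/c.png

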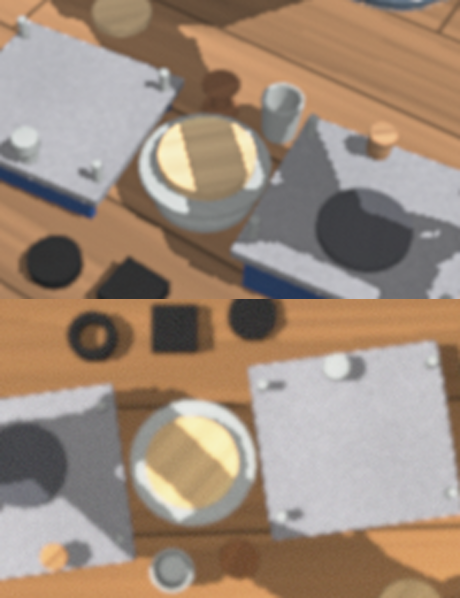

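The plywood lies flat on the plate with an even margin, crossed by the arm's shadow. A saturation mask should be immune to that shadow.

```bash
python3 - <<'E'
import re
s=open('h.py').read()
i=s.index("        d=im[:,:,0]");j=s.index("        _,l=")
s=s[:i]+"        h=cv2.cvtColor(im,cv2.COLOR_RGB2HSV);b=(h[:,:,1]>-tol).astype(np.uint8)\n"+s[j:]
open('h.py','w').write(s)
E
for t in -25 -35; do python3 w.py top 324 211 $t .055 .050 .068;python3 w.py scene 328 186 $t .055 .050 .068; done
```

```text
[0.502  0.0027] ratio 1.071 stand [0.0001 0.0007] tool stand [0.0454 0.4161]
[0.4651 0.0893] ratio 138.51 stand [-0.027   0.0908] tool stand [0.0454 0.4162]
[0.5023 0.0025] ratio 1.041 stand [0.0004 0.0005] tool stand [0.0453 0.4165]
[0.4676 0.094 ] ratio 134.309 stand [-0.0241  0.0953] tool stand [0.0452 0.4168]
```

The plywood is centred within 1 mm of the axis. Next is the iron disc.

```bash
python3 -m jog '[[[0,-44,0,0],[0,-44,0,0],[0,-44,0,0],[0,-43,-10,0],[0,0,-25,0],[0,0,-25,0],[0,0,-20,0],[0,0,-10,0]]]'
python3 -m jog '[[[0,0,-10,0],[0,0,-10,0],[0,0,-6,0],[0,0,-6,0],[0,0,-5,0],[0,0,-3,0],[0,0,-2,0],[0,0,0,0]]]'
python3 look.py pics/d.png; python3 w.py top 248 210 -250 .05 .07 .084
```

```text
t: 11.1
tcp_pos: [0.5002, 0.2468, 0.2764]
tool_rot: [0.998, 0.055, -0.001, 0.0]
force: [-0.4, 0.1, -0.6]
finger_gap: 0.997
t: 12.1
tcp_pos: [0.5002, 0.2474, 0.2353]
tool_rot: [0.998, 0.055, -0.0, 0.0]
force: [-0.4, -0.4, -0.3]
finger_gap: 1.001
[0.5314 0.0116] ratio 235.284 stand [0.0303 0.0062] tool stand [0.0254 0.2441]
```

View pics/d.png

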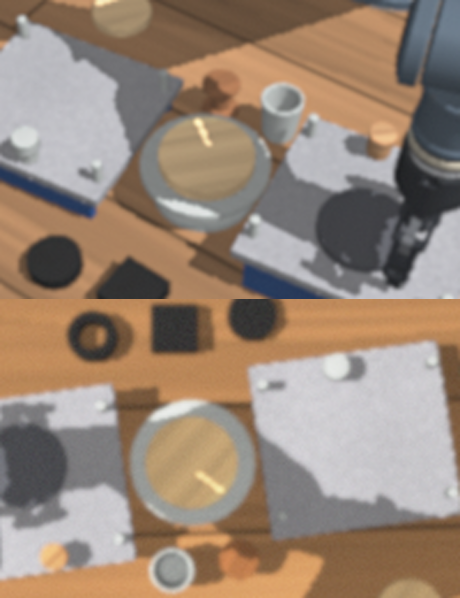

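```bash
python3 -m jog '[[[1,-8,0,0],[1,-7,0,0],[-2.5,-8,0,0],[-2.5,-8,0,0],[-2.5,-8,0,0],[-2.5,-8,0,0],[-2.5,-8,0,0],[-2.5,-8,0,0]]]'
python3 -m jog '[[[-2,-7,0,0],[-2,-6,0,0],[1.2,-10,0,0],[1.2,-10,0,0],[1.2,-10,0,0],[1.2,-8,0,0],[0,0,0,0],[0,0,0,0]]]'
python3 look.py pics/e.png
```

```text
t: 13.25
tcp_pos: [0.4871, 0.1839, 0.2354]
tool_rot: [0.998, 0.055, 0.0, -0.0]
force: [0.9, 4.0, -1.3]
finger_gap: 0.997
t: 14.25
tcp_pos: [0.4871, 0.133, 0.2352]
tool_rot: [0.998, 0.056, -0.002, 0.0]
force: [-2.0, 0.2, 1.0]
finger_gap: 1.0
```

View pics/e.png

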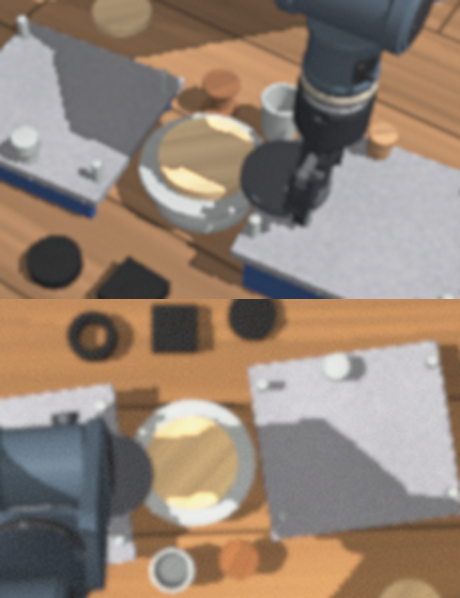

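```bash
python3 -m jog '[[[1,-10,0,0],[1.2,-11,0,0],[1.2,-11,0,0],[1.2,-11,0,0],[1.2,-11,0,0],[1.2,-10,0,0],[1,-8,0,0],[0.3,-3,0,0]]]'
python3 look.py pics/f.png
```

```text
t: 15.35
tcp_pos: [0.4963, 0.0579, 0.2354]
tool_rot: [0.998, 0.055, -0.0, -0.0]
force: [0.2, 3.6, -1.5]
finger_gap: 0.998
```

View pics/f.png

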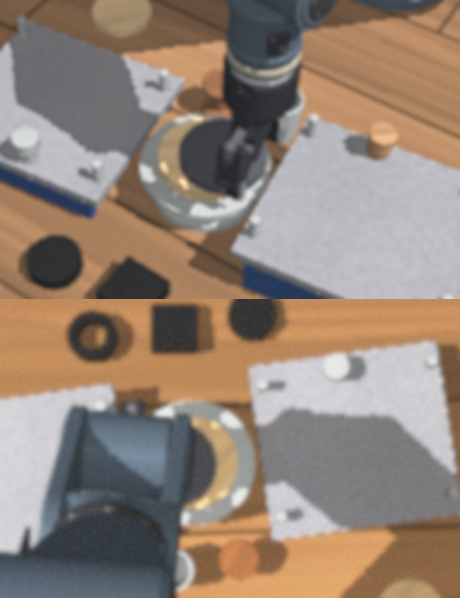

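```bash
python3 -m jog '[[[0.5,-5,0,0],[0.5,-4,0,0],[0.5,-4,0,0],[0.5,-3,0,0],[0,-2,0,0],[0,-1,0,0],[0,0,0,0],[0,0,0,0]]]'
python3 -m jog '[[[-0.5,4,0,0],[-1.5,14,0,0],[0,6,12,0],[0,0,30,0],[0,0,40,0],[0,-20,40,0],[30,-60,20,0],[50,-60,0,0]]]'
python3 -m jog '[[[50,-60,0,0],[50,-60,0,0],[20,-60,0,0],[0,-60,0,0],[0,0,0,0],[0,0,0,0],[0,0,0,0],[0,0,0,0]]]'
python3 look.py pics/g.png
```

```text
t: 16.45
tcp_pos: [0.4984, 0.0393, 0.2354]
tool_rot: [0.998, 0.056, 0.0, 0.0]
force: [-0.8, 2.5, -1.3]
finger_gap: 1.0
t: 17.45
tcp_pos: [0.5635, -0.0586, 0.3787]
tool_rot: [0.998, 0.056, 0.002, 0.001]
force: [2.2, 0.2, 0.2]
finger_gap: 0.995
t: 18.45
tcp_pos: [0.6631, -0.2717, 0.3756]
tool_rot: [0.998, 0.056, -0.0, -0.0]
force: [0.1, 0.6, 0.1]
finger_gap: 1.003
```

View pics/g.png

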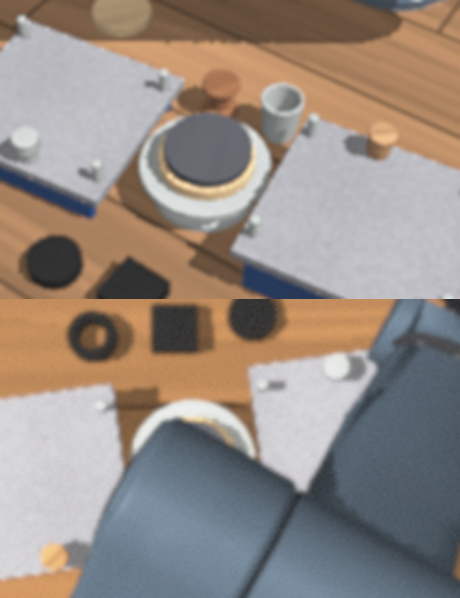

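Iron and plywood look concentric on the plate. View count is 9, so I'll check this one numerically.

```bash
python3 - <<'E'
from h import *
p=np.array([.502,.002]);a=.1107;R=np.array([[np.cos(a),-np.sin(a)],[np.sin(a),np.cos(a)]])
n="scene";im=manip.snapshot(n)
V=im.max(2).astype(int)
for th in(100,120,140):
    b=(V<th).astype(np.uint8);_,l=cv2.connectedComponents(b,connectivity=4);m=(l==l[184,330])
    c=np.argwhere(m)[:,::-1].mean(0);o=outline(n,p,.05,.068,.082);Q=cv2.moments(o)
    print("iron",m.sum()/cv2.contourArea(o),(R.T@(ray(n,c,.075)-ray(n,(Q["m10"]/Q["m00"],Q["m01"]/Q["m00"]),.075))).round(4))
# wood: non-white region inside plate outline, plus plate from its bright mask hull
S=cv2.cvtColor(im,cv2.COLOR_RGB2HSV)
for th in(25,35,50):
    pl=np.zeros((400,640),np.uint8);cv2.fillPoly(pl,[outline(n,p,.069,.05,.05).astype(int)],1)
    b=((S[:,:,1]>th)|(V<130)).astype(np.uint8)*pl
    _,l,st,ce=cv2.connectedComponentsWithStats(b,connectivity=4);k=l[184,330]
    o=np.vstack([outline(n,p,.055,.05,.068),outline(n,p,.05,.068,.082)]);o=cv2.convexHull(o);Q=cv2.moments(o);q=(Q["m10"]/Q["m00"],Q["m01"]/Q["m00"])
    print("stack",st[k,4]/cv2.contourArea(o),(R.T@(ray(n,ce[k],.065)-ray(n,q,.065))).round(4))
m=((S[:,:,1]<25)&(V>150)).astype(np.uint8)
v=cv2.resize(im[130:240,280:380],(800,880),interpolation=cv2.INTER_CUBIC)
for r,z,c in((.075,.05,(255,0,0)),(.055,.05,(0,255,0)),(.055,.068,(0,255,0)),(.05,.068,(0,0,255)),(.05,.082,(0,0,255))):
    cv2.polylines(v,[((outline(n,p,r,z,z)-[280,130])*8+4).astype(int)],True,c,1)
cv2.imwrite("pics/h.png",cv2.resize(v[:,:,::-1],(540,594)))
E
```

```text
iron 203.1702973489469 [ 0.0693 -0.0185]
iron 1.1867168208221273 [-0.013   0.0029]
iron 19.39477851512025 [0.1412 0.4991]
stack 0.9962300020208471 [0.0041 0.0003]
stack 0.9805589682811933 [0.0037 0.0001]
stack 0.9574255375226568 [ 0.0034 -0.0003]
```

View pics/h.png

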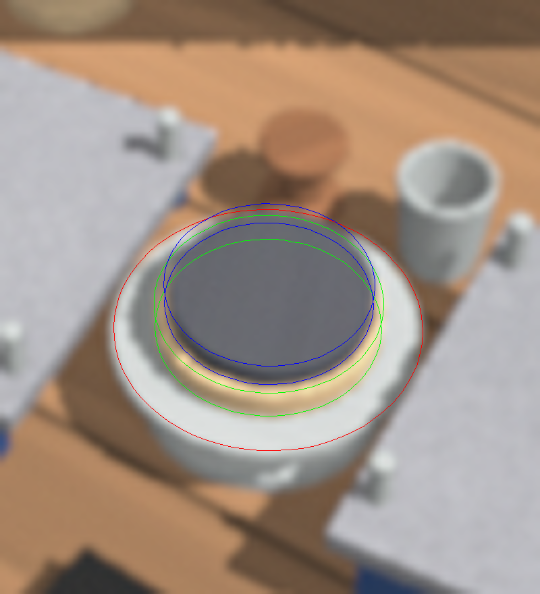

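The stack matches the model outlines to about a pixel (2-3 mm), all with the same camera bias. On to the puck.

```bash
python3 -m jog '[[[4,37,0,0],[4,37,0,0],[4,37,0,0],[4,37,0,0],[4,36,0,0],[2,10,0,0],[0,0,-20,0],[0,0,-20,0]]]' 90 30
python3 -m jog '[[[0,0,-25,0],[0,0,-25,0],[0,0,-25,0],[0,0,-20,0],[0,0,-15,0],[0,0,-10,0],[0,0,0,0],[0,0,0,0]]]'
python3 - <<'E'
from h import *
im=manip.snapshot("scene");v=cv2.resize(im[180:280,210:350],(700,500),interpolation=cv2.INTER_CUBIC);cv2.imwrite("pics/i.png",v[:,:,::-1])
E
```

```text
t: 19.6
tcp_pos: [0.6851, -0.08, 0.3353]
tool_rot: [0.998, 0.056, 0.001, 0.001]
force: [-0.5, -0.3, -0.7]
finger_gap: 0.9
t: 20.6
tcp_pos: [0.6853, -0.0796, 0.216]
tool_rot: [0.998, 0.055, 0.001, 0.0]
force: [-0.1, -0.0, 0.2]
finger_gap: 0.894
```

The viewer limit is reached, so from here I'll check by numbers only.

```bash
python3 -m jog '[[[0,1.5,-14,0],[0,0,-12,0],[0,0,-8,0],[0,0,-6,0],[0,0,-4,0],[0,0,-3,0],[0,0,0,0],[0,0,0,0]]]'
python3 -m jog '[[[0,0,0,0],[0,0,0,0],[0,0,0,0],[0,0,0,0],[0,0,0,0],[0,0,0,0],[0,0,0,0],[0,0,0,0]]]' 40 30
```

```text
t: 21.65
tcp_pos: [0.6854, -0.0781, 0.1691]
tool_rot: [0.998, 0.055, 0.001, 0.0]
force: [1.1, 0.3, 4.2]
finger_gap: 0.895
t: 22.65
tcp_pos: [0.685, -0.078, 0.1686]
tool_rot: [0.998, 0.055, 0.0, 0.0]
force: [0.3, -0.4, 6.5]
finger_gap: 0.714
```

```bash
python3 -m jog '[[[0,0,6,0],[0,0,12,0],[0,0,20,0],[0,0,25,0],[0,0,25,0],[0,0,25,0],[0,0,15,0],[0,0,0,0]]]'
python3 - <<'E'
from h import *
# is the puck gone from its place? darkness at its table spot, and dark blob of the lifted puck
for n in("top","scene"):
    im=manip.snapshot(n)
    for nm,w in(("puck spot",(.6855,-.0775,.01)),("block",(.668,.018,.02)),("collar rim",(.685,.12,.02))):
        u,v=proj(n,w)[0].astype(int);print(n,nm,(u,v),im[v-2:v+3,u-2:u+3].mean((0,1)).round())
E
```

```text
t: 23.65
tcp_pos: [0.6853, -0.0781, 0.2983]
tool_rot: [0.998, 0.055, 0.002, 0.001]
force: [0.9, -0.4, -1.2]
finger_gap: 0.715
top puck spot (np.int64(349), np.int64(146)) [ 79.  90. 100.]
top block (np.int64(316), np.int64(153)) [107. 121. 134.]
top collar rim (np.int64(280), np.int64(148)) [64. 58. 53.]
scene puck spot (np.int64(263), np.int64(232)) [186. 141. 103.]
scene block (np.int64(297), np.int64(243)) [51. 50. 50.]
scene collar rim (np.int64(328), np.int64(269)) [73. 64. 58.]
```

```bash
python3 -m jog '[[[-15,7,0,0],[-30,13,0,0],[-30,13,0,0],[-30,13,0,0],[-30,13,0,0],[-28,12,0,0],[-15,7,0,0],[-5,2,0,0]]]'
python3 -m jog '[[[0,0,-12,0],[0,0,-10,0],[0,0,-8,0],[0,0,-4,0],[0,0,0,0],[0,0,0,0],[0,0,0,0],[0,0,0,0]]]'
```

```text
t: 24.75
tcp_pos: [0.5014, 0.0023, 0.2958]
tool_rot: [0.998, 0.056, -0.0, -0.0]
force: [0.7, 0.3, -0.2]
finger_gap: 0.71
t: 25.75
tcp_pos: [0.502, 0.002, 0.2625]
tool_rot: [0.998, 0.055, 0.0, 0.0]
force: [-1.0, 0.1, -0.4]
finger_gap: 0.715
```

```bash
python3 -m jog '[[[0,0,-4,0],[0,0,-3,0],[0,0,-2,0],[0,0,-1,0],[0,0,-0.7,0],[0,0,0,0],[0,0,0,0],[0,0,0,0]]]'
```

```text
t: 26.75
tcp_pos: [0.5019, 0.002, 0.2516]
tool_rot: [0.998, 0.055, 0.0, 0.0]
force: [-0.2, -0.9, -1.4]
finger_gap: 0.713
```

```bash
python3 -m jog '[[[0,0,-0.5,0],[0,0,-0.3,0],[0,0,0,0],[0,0,0,0],[0,0,0,0],[0,0,0,0],[0,0,0,0],[0,0,0,0]]]'
python3 -m jog '[[[0,0,0,0],[0,0,0,0],[0,0,0,0],[0,0,0,0],[0,0,0,0],[0,0,0,0],[0,0,0,0],[0,0,0,0]]]' 90
python3 -m jog '[[[0,0,5,0],[0,0,15,0],[0,0,25,0],[0,0,30,0],[0,0,40,0],[0,0,30,0],[0,50,0,0],[0,60,0,0]]]'
python3 -m jog '[[[0,60,0,0],[0,60,0,0],[0,60,0,0],[-20,60,0,0],[-20,60,0,0],[-20,60,0,0],[0,0,0,0],[0,0,0,0]]]'
cat > fin.py <<'E'
from h import *
p=np.array([.502,.002]);a=.1107;R=np.array([[np.cos(a),-np.sin(a)],[np.sin(a),np.cos(a)]])
for n in("top","scene"):
    im=np.mean([manip.snapshot(n) for _ in range(3)],0).astype(np.uint8);big=cv2.resize(im,None,fx=3,fy=3,interpolation=cv2.INTER_CUBIC)
    g=cv2.GaussianBlur(big,(0,0),3).astype(int)
    # radial edge profile from the axis for each level: strongest step near the expected radius
    for nm,r,z in(("plate",.075,.05),("wood",.055,.068),("iron",.05,.082),("puck",.031,.102)):
        rr=np.arange(r-.01,r+.01,.0005);E=[]
        for t in np.linspace(0,2*np.pi,48,endpoint=False):
            q=proj(n,np.c_[p[0]+rr*np.cos(t),p[1]+rr*np.sin(t),0*rr+z])*3+1
            s=g[q[:,1].round().astype(int),q[:,0].round().astype(int)].sum(1);d=np.abs(s[6:]-s[:-6]);E.append((t,rr[3:-3][d.argmax()],d.max()))
        E=np.array(E);E=E[E[:,2]>np.median(E[:,2])*.5];A_=np.c_[np.cos(E[:,0]),np.sin(E[:,0]),np.ones(len(E))];k=np.ones(len(E),bool)
        for _ in range(6):
            c=np.linalg.lstsq(A_[k],E[k,1],rcond=None)[0];e=np.abs(A_@c-E[:,1]);k=e<max(.0015,1.5*np.median(e))
        print(n,nm,"offset from (.502,.002) mm",(c[:2]*1e3).round(1),"r",(c[2]*1e3).round(1),"n",k.sum())
print(manip.sense()["tcp_pos"],manip.sense()["t"])
E
python3 fin.py
```

```text
t: 27.75
tcp_pos: [0.5019, 0.002, 0.2507]
tool_rot: [0.998, 0.055, 0.0, -0.0]
force: [-0.3, -0.4, -1.2]
finger_gap: 0.714
t: 28.75
tcp_pos: [0.5019, 0.002, 0.2507]
tool_rot: [0.998, 0.055, -0.0, -0.0]
force: [-0.3, -0.0, 0.3]
finger_gap: 0.899
t: 29.75
tcp_pos: [0.5021, 0.1123, 0.3977]
tool_rot: [0.999, 0.054, 0.002, 0.0]
force: [1.2, -0.5, -0.3]
finger_gap: 0.903
t: 30.75
tcp_pos: [0.4421, 0.4698, 0.3963]
tool_rot: [0.998, 0.056, 0.0, 0.0]
force: [0.2, -1.2, -0.0]
finger_gap: 0.9
top plate offset from (.502,.002) mm [0.4 0.4] r 75.3 n 37
top wood offset from (.502,.002) mm [-1.1 -6. ] r 56.3 n 28
top iron offset from (.502,.002) mm [-0.9  4. ] r 48.1 n 35
top puck offset from (.502,.002) mm [-1.6 -4.2] r 34.4 n 32
scene plate offset from (.502,.002) mm [4.6 4.2] r 72.5 n 25
scene wood offset from (.502,.002) mm [-1.9  0.6] r 51.0 n 30
scene iron offset from (.502,.002) mm [6.5 5.7] r 49.6 n 29
scene puck offset from (.502,.002) mm [6.7 2.8] r 32.7 n 27
[0.44338478 0.46869664 0.39594153] 31.05
```

The edge fits disagree because the arm's shadow lies across the stack. I'll move the arm clear and use colour masks.

```bash
python3 -m jog '[[[-30,16,0,0],[-30,16,0,0],[-30,16,0,0],[-30,16,0,0],[-30,16,0,0],[-30,16,0,0],[-30,14,0,0],[0,0,0,0]]]'
python3 - <<'E'
from h import *
im=np.mean([manip.snapshot("top") for _ in range(6)],0)
V=im.max(2).astype(int);S=cv2.cvtColor(im.astype(np.uint8),cv2.COLOR_RGB2HSV)[:,:,1]
print("V row211",V[211,290:360].tolist());print("S row211",S[211,290:360].tolist())
print("V col324",V[178:246,324].tolist());print("S col324",S[178:246,324].tolist())
print(proj("top",[[.502,.002,z] for z in(.05,.068,.082,.102)]).round(1).tolist())
E
```

```text
t: 32.05
tcp_pos: [0.2311, 0.5802, 0.3958]
tool_rot: [0.998, 0.057, -0.0, 0.0]
force: [0.4, -0.3, 0.6]
finger_gap: 0.899
V row211 [189, 188, 176, 152, 129, 123, 129, 138, 162, 199, 217, 219, 221, 221, 194, 142, 117, 115, 115, 113, 108, 89, 65, 51, 50, 47, 50, 49, 48, 48, 48, 48, 48, 47, 47, 47, 48, 48, 48, 49, 46, 48, 48, 51, 58, 66, 70, 72, 81, 97, 124, 154, 166, 156, 144, 142, 143, 149, 167, 189, 185, 157, 133, 139, 164, 180, 187, 188, 188, 187]
S row211 [5, 5, 4, 22, 71, 95, 61, 24, 8, 5, 4, 5, 23, 55, 66, 34, 11, 16, 18, 16, 19, 14, 4, 0, 10, 5, 10, 10, 5, 5, 11, 11, 16, 11, 0, 5, 11, 5, 5, 5, 6, 11, 0, 5, 9, 12, 15, 14, 9, 5, 41, 78, 80, 51, 18, 5, 5, 5, 5, 7, 18, 44, 71, 40, 9, 4, 5, 4, 4, 5]
V col324 [175, 176, 180, 182, 184, 194, 209, 219, 223, 224, 224, 222, 223, 223, 206, 155, 115, 112, 112, 110, 100, 80, 59, 51, 48, 47, 49, 49, 47, 47, 48, 48, 48, 47, 47, 49, 50, 49, 50, 50, 48, 50, 53, 67, 89, 106, 114, 113, 114, 119, 160, 217, 236, 234, 226, 226, 226, 225, 223, 218, 211, 195, 176, 155, 161, 189, 206, 208]
S col324 [136, 135, 135, 132, 118, 76, 34, 7, 3, 3, 5, 6, 23, 56, 76, 51, 7, 11, 18, 14, 15, 13, 9, 10, 11, 16, 5, 16, 5, 11, 5, 11, 11, 0, 0, 16, 10, 10, 10, 20, 11, 10, 10, 8, 14, 14, 16, 16, 16, 9, 56, 82, 66, 35, 10, 5, 3, 3, 6, 18, 53, 98, 128, 133, 135, 136, 136, 136]
[[323.5, 210.9], [323.4, 210.5], [323.3, 210.2], [323.2, 209.8]]
```

```bash
python3 - <<'E'
from h import *
for n in("top","scene"):
    a=cv2.imread(f"pics/{n}0.png")[:,:,::-1].astype(int);b=manip.snapshot(n).astype(int)
    d=(cv2.blur(np.abs(a-b).sum(2).astype(np.float32),(3,3))>60).astype(np.uint8)
    _,_,st,ce=cv2.connectedComponentsWithStats(d)
    print(n,[(ce[i].round().tolist(),int(st[i,4])) for i in range(1,len(st)) if st[i,4]>25])
E
```

```text
top [([351.0, 147.0], 509), ([392.0, 204.0], 1449), ([326.0, 210.0], 1490), ([252.0, 212.0], 1327), ([191.0, 291.0], 714), ([272.0, 301.0], 32), ([73.0, 336.0], 1488), ([200.0, 321.0], 354), ([223.0, 315.0], 75), ([35.0, 330.0], 331), ([36.0, 322.0], 78), ([447.0, 343.0], 68), ([26.0, 363.0], 459), ([18.0, 367.0], 185), ([44.0, 389.0], 102), ([17.0, 390.0], 34), ([76.0, 393.0], 60)]
scene [([627.0, 134.0], 590), ([269.0, 162.0], 1155), ([635.0, 154.0], 126), ([418.0, 168.0], 26), ([327.0, 188.0], 1497), ([635.0, 180.0], 133), ([468.0, 181.0], 50), ([493.0, 188.0], 278), ([396.0, 220.0], 1426), ([492.0, 212.0], 667), ([262.0, 234.0], 573)]
```

The only changes are at the moved parts, the stack, and the arm with its shadow. No bystander moved, so I'm handing in.

```bash
python3 -c "
from station import manip
print(manip.sign_off(), manip.sense()['t'])"
```

```text
the job is handed in; nothing more can be done
the job is handed in; nothing more can be done
```

The pack is made up and handed in at about 32 s of the 72 s allowed; sign-off gave no verdict.

- **What I did:** I slid the plywood disc, then the iron disc, onto the plate, using the open fingers as a cradle behind each. I then gripped the rubber puck, set it on top, and moved the arm clear.
- **Centring:** In the last top view, with the arm's shadow off the stack, the puck and plywood were about 1–2 mm from the plate's axis. The iron was about 3 mm off. The limit is 10 mm. I read these off pixel profiles by hand, and the apparent sizes came close to the real ones; the iron's width read about 7% small.
- **Bystanders:** Comparing the final pictures with the first ones showed changes only at the moved parts, the stack, and the arm and its shadow.
- **Checks that disagreed:** An automatic edge fit before the arm was clear gave offsets up to about 6 mm from the top camera and 9 mm from the scene camera. I put this down to the arm's shadow and the scene camera's bias of about 2–3 mm, and dropped the fit.
- **Not checked:**
  - The viewer's picture limit ran out before the puck grasp, so I checked that and the final stack by numbers only.
  - I did not measure flatness directly, but the release was level with no contact force.
  - While I gripped the puck, the wrist showed 4–6 N upward, which I took for light fingertip contact with the table.

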